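Fit the keyed drive hub onto the sieve shaker's spindle

ROBOT

A 6-joint arm with a two-finger parallel gripper is mounted at the origin on the work surface. World frame = base frame: x ahead of the robot, y to its left, z up, the work surface at z = 0. Lengths are in m, angles in rad, forces in N, time in s.
With the tool pointing down it reaches from about 0.35 to 0.8 m from the base axis. Payload 7.3 kg.
Tool frame: the origin (TCP) lies between the finger pads; the fingertips stand 25 mm ahead of it and the grasp point (between the pads) lies 6 mm ahead of it (r.tip_extent is the distance from the TCP to the fingertips, in m); z points along the fingers, y is the line along which they close (so a half turn about z gives the same grasp; the last joint's range is limited). The gripper opens to 85 mm and grips with 20 to 120 N. Pads are 22 mm wide; open, the fingers measure 114 mm over their backs; the gripper's body (76 mm by 85 mm) begins 54 mm behind the grasp point. The pads swing forward as they close: fully open they stand 13 mm farther back than shut.
Start: joints at [0.992, 0.342, 1.524, -0, 1.275, -0.146], TCP at [0.22, 0.477, 0.256] pointing down, gripper open.
Joint ranges: [-2.53, 2.53], [-0.77, 2.02], [0.04, 2.7], [-1, 4.14], [0.28, 2.66], [-3.11, 3.11]. Speed limits (rad/s): [2.57, 2.57, 3.14, 3.14, 3.14, 3.14].

INTERFACE

Orientations are given as a unit quaternion [x, y, z, w].
In Python, from workcell import r, command_gripper, optics gives the robot as it stands. The module is installed in compiled form; this text tells all that it offers. Calls block until the motion is done:
- r.reach(position, orientation): joint-space move of the TCP to a pose.
- r.move_straight(position, orientation=None, speed=0.15, max_force=None): straight line of the TCP; orientation=None keeps the orientation; speed is the mean speed in m/s. With max_force (N) it stops when the force on the tool has changed by that much, and returns True; else False.
- r.movej(angles): joint-space move.
- command_gripper(opening, force=None): finger opening in m; force is the grip in N (None keeps the last); returns when the fingers have stopped.
- r.hold(seconds).
- r.solve_ik(position, orientation): joint angles nearest the present ones, or None.
- r.read_state(): the state.
- optics.get_image(name): name is "side" or "top" or "wrist"; returns (picture, depth): 400x640x3 uint8, red, green, blue; 400x640 float32, m along the optical axis (not along the pixel's ray), 0 where there is no reading.
- optics.camera_model(name): a dict with "K" (3x3 intrinsics, pixels), "R" (3x3) and "t" (3): a world point X has camera coordinates R X + t; the wrist camera has in their place "tool_from_camera" (4x4, takes a point from camera to tool coordinates, whose origin is the TCP and whose axes are the flange's). Camera axes: x right, y down, z forward; pixel columns grow to the right and rows downward; lengths in m; the calibration is good to about 2 mm. A picture is of the moment at which its call begins: read the wrist's pose just before it. camera_model takes no time and is no camera call.
A pose or a line that the arm cannot do raises r.PlanningError and nothing moves.
- r.finish_job(): hands the job in; it is judged then, once.
The state is a dict: "time_s": time; "joint_positions": joint angles; "dq": joint speeds; "tau": joint torques, N m; "eef_pos": TCP position; "eef_rot": TCP orientation; "contact_force": force on the tool from outside, world axes, zero at the start; "torque": the same for the moment, N m; "grip_width": finger opening in m; "grip_force": force on a finger pad.
Only numpy, scipy, OpenCV 4.12 (cv2) and the standard library are available. Lean on these libraries where they do the work, as an engineer would, in place of code of your own. Each camera call takes 0.05 s, during which the arm holds its last target. There are 200 camera calls.

TASK

Get the sieve shaker ready to run: pick up the yellow drive hub, the one with the long slot, turn it so that its slot lines up with the flat key of the spindle on the green drive base, and lower it over the key. Press it down in the hand until it is fully home on the dark shoulder, then let go and move clear. Leave the blue hub and the glass beaker where they stand, upright.

Things in the scene. Friction and masses are not known exactly. Their poses are not given: they have to be found in the camera images.
- drive_hub_mid (a point): Centre, half-way up, of the loose yellow hub standing on the bench: block 76 (x) x 52 (y) x 46 (z) mm, about 0.22 kg, flat upright sides; grip across its 52 mm width (its y). A slot 52 mm (along x) x 24 mm (along y) runs right through, top to bottom. Low dark ears (10 mm high, brass screws) on its x ends make the foot 109 mm long. z up; the same turned half round.
- spindle_seat (a point): Fixed spindle on the green 220 x 190 x 80 mm drive base: point on its axis, on top of its round dark shoulder (80 mm diameter), where the hub's underside must rest, 95 mm above the bench. From it rises a bright flat key 44 mm long (along x), 12 mm thick (along y), 30 mm high, ends and top rounded. z up; key the same turned half round. It does not turn. Base and key stand at varying yaw.
- plain_hub_mid (a point): Centre, half-way up, of the loose blue look-alike hub: same outside shape and size as the yellow one but with a 26 mm square blind pocket in place of the slot; does not fit the key. Leave it alone.
- beaker_mid (a point): Centre, half-way up, of an empty clear glass beaker, 64 mm diameter, 85 mm tall, standing loose on the bench. Leave it alone.

How it is judged:
By the outcome, as a careful person would: the job done as asked, in the order asked, and still so for the second after the job is handed in, with the robot touching nothing.
It also fails if it takes over 40 s, if anything falls off the work surface, if the arm or the gripper's body presses on something with over 40 N, if the wrist force passes 120 N, or if a joint passes its speed limit or range.

## Working session

There is one attempt and no reset: what is moved stays moved. The work goes in short steps, each a Python script; the robot and the scene stay as the last script left them, time stands still between calls to the robot, and variables do not carry over. Pictures are saved under pics/ and viewed, at most 10 in all, crops included, and the job is handed in when it is done.

```bash
mkdir -p pics; python3 - <<'E'
from workcell import r, optics
import numpy as np, cv2
for n in ("top","side"):
    p,d=optics.get_image(n); np.savez(f"/tmp/{n}.npz",p=p,d=d)
    cv2.imwrite(f"pics/{n}0.png",p[...,::-1])
    m=optics.camera_model(n); print(n,m["K"].round(1).tolist(),(-m["R"].T@m["t"]).round(3),m["R"].round(2).tolist(),(d>0).mean())
print(optics.camera_model("wrist")); s=r.read_state(); print(s["eef_rot"],s["time_s"],s["contact_force"])
E
```

```text
top [[419.9, 0.0, 317.9], [0.0, 419.9, 204.7], [0.0, 0.0, 1.0]] [0.408 0.028 1.018] [[-0.03, -1.0, -0.01], [-0.99, 0.03, -0.13], [0.13, 0.0, -0.99]] 0.99596875
side [[473.1, 0.0, 327.9], [0.0, 473.1, 198.7], [0.0, 0.0, 1.0]] [0.484 0.671 0.763] [[-1.0, -0.07, -0.01], [-0.04, 0.74, -0.67], [0.06, -0.67, -0.74]] 0.99616015625
{'K': array([[330.39321167,   0.        , 320.52201002],
       [  0.        , 330.39321167, 197.38045053],
       [  0.        ,   0.        ,   1.        ]]), 'tool_from_camera': array([[ 1.57044033e-04, -9.57309634e-01, -2.89064421e-01,
         7.46972929e-02],
       [ 9.99999665e-01, -8.20339466e-05,  8.14959749e-04,
        -5.49501928e-04],
       [-8.03881914e-04, -2.89064452e-01,  9.57309300e-01,
        -1.17939173e-01],
       [ 0.00000000e+00,  0.00000000e+00,  0.00000000e+00,
         1.00000000e+00]])}
[ 2.14709983e-01  9.76677615e-01 -6.34633101e-04 -2.37052144e-04] 0.1 [-0.54065492 -0.2697115  -0.41410224]
```

View pics/top0.png

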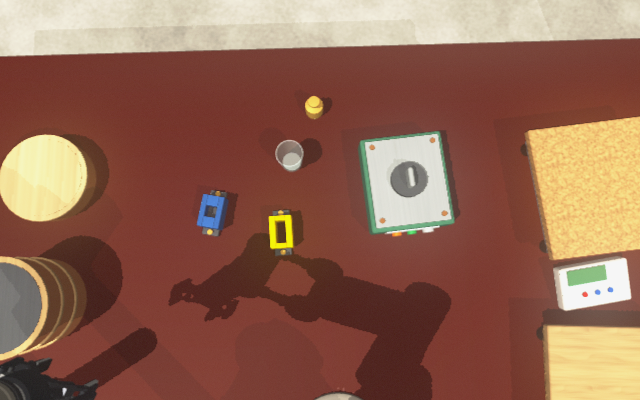

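View pics/side0.png

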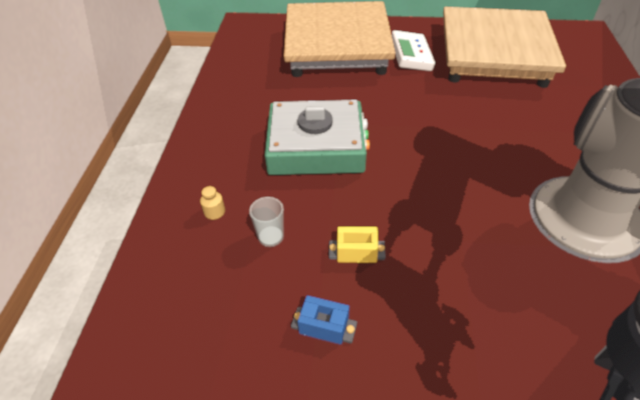

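Top view: yellow hub at about (281,232), key at (411,177), blue hub at (212,212), beaker at (289,155). Side view: yellow hub at (357,245), key at (316,113). I'll take rough positions from both views next.

```bash
cat > h.py <<'E'
from workcell import r, command_gripper, optics
import numpy as np, cv2
from scipy.spatial.transform import Rotation as Ro
def down(yaw): return np.array([np.cos(yaw/2),np.sin(yaw/2),0,0])  # tool x at world angle yaw, z down
def shot(name,path=None):
    s=r.read_state(); p,d=optics.get_image(name); m=optics.camera_model(name)
    if name=="wrist":
        T=m["tool_from_camera"]; E=Ro.from_quat(s["eef_rot"]).as_matrix()
        Rw=E@T[:3,:3]; c=E@T[:3,3]+np.array(s["eef_pos"])
    else: Rw=m["R"].T; c=-Rw@m["t"]
    if path: cv2.imwrite(path,p[...,::-1])
    return p,d,(m["K"],Rw,c)
def ray(cam,uv):
    K,Rw,c=cam; v=Rw@np.linalg.solve(K,[uv[0],uv[1],1]); return c,v/np.linalg.norm(v)
def plane(cam,uv,z):
    c,v=ray(cam,uv); return c+v*(z-c[2])/v[2]
def tri(c1,u1,c2,u2):
    a,v=ray(c1,u1); b,w=ray(c2,u2)
    s=np.linalg.lstsq(np.c_[v,-w],b-a,rcond=None)[0]; P,Q=a+s[0]*v,b+s[1]*w
    return (P+Q)/2,np.linalg.norm(P-Q)
E
python3 - <<'E'
from h import *
_,_,ct=shot("top"); _,_,cs=shot("side")
for n,a,b in (("hub",(281,232),(357,240)),("key",(410.5,177),(316,113)),("blue",(212,212),(325,312)),("beaker",(289,155),(268,220))):
    print(n,*tri(ct,a,cs,b))
print(plane(ct,(281,232),.046),plane(ct,(410.5,177),.12))
for n,x,y in (("hub",*plane(ct,(281,232),.046)[:2]),("key",*plane(ct,(410.5,177),.12)[:2])):
  for yaw in (0,np.pi,.2,np.pi-.2):
    print(n,yaw,[None if (j:=r.solve_ik([x,y,z],down(yaw))) is None else np.round(j,2).tolist() for z in (.035,.3)])
print(r.tip_extent)
E
```

```text
hub [0.47662048 0.12086397 0.03658722] 0.00040821302408078407
key [ 0.58220076 -0.17242165  0.10891563] 0.005665790316918652
blue [0.52639191 0.28108287 0.04420978] 0.0009094479359343183
beaker [0.65288072 0.09775454 0.05654018] 0.005013332487904877
[0.47575942 0.11999562 0.046     ] [ 0.58292386 -0.17022303  0.12      ]
hub 0 [[0.09, 0.58, 1.87, -0.0, 0.69, 1.66], [0.09, 0.25, 1.54, -0.0, 1.36, 1.66]]
hub 3.141592653589793 [[0.09, 0.58, 1.87, -0.0, 0.69, -1.48], [0.09, 0.25, 1.54, -0.0, 1.36, -1.48]]
hub 0.2 [[0.09, 0.58, 1.87, -0.0, 0.69, 1.46], [0.09, 0.25, 1.54, -0.0, 1.36, 1.46]]
hub 2.941592653589793 [[0.09, 0.58, 1.87, -0.0, 0.69, -1.28], [0.09, 0.25, 1.54, -0.0, 1.36, -1.28]]
key 0 [[-0.41, 0.73, 1.53, -0.0, 0.89, 1.16], [-0.41, 0.47, 1.2, -0.0, 1.47, 1.16]]
key 3.141592653589793 [[-0.41, 0.73, 1.53, -0.0, 0.89, -1.98], [-0.41, 0.47, 1.2, -0.0, 1.47, -1.98]]
key 0.2 [[-0.41, 0.73, 1.53, -0.0, 0.89, 0.96], [-0.41, 0.47, 1.2, -0.0, 1.47, 0.96]]
key 2.941592653589793 [[-0.41, 0.73, 1.53, -0.0, 0.89, -1.78], [-0.41, 0.47, 1.2, -0.0, 1.47, -1.78]]
0.025
```

```bash
python3 - <<'E'
from h import *
import pickle
out={}
for n,x,y,z in (("key",.583,-.171,.25),("hub",.476,.120,.20)):
    for i,(dx,dy) in enumerate(((0,.03),(0,-.03))):
        r.reach([x+dx,y+dy,z],down(np.pi)); r.hold(.2)
        out[n+str(i)]=shot("wrist")
pickle.dump(out,open("/tmp/w.pkl","wb"))
ims=[cv2.resize(out[k][0],(400,250))[...,::-1] for k in ("key0","key1","hub0","hub1")]
cv2.imwrite("pics/w4.png",np.vstack([np.hstack(ims[:2]),np.hstack(ims[2:])]))
print(r.read_state()["time_s"])
E
```

```text
5.825
```

View pics/w4.png

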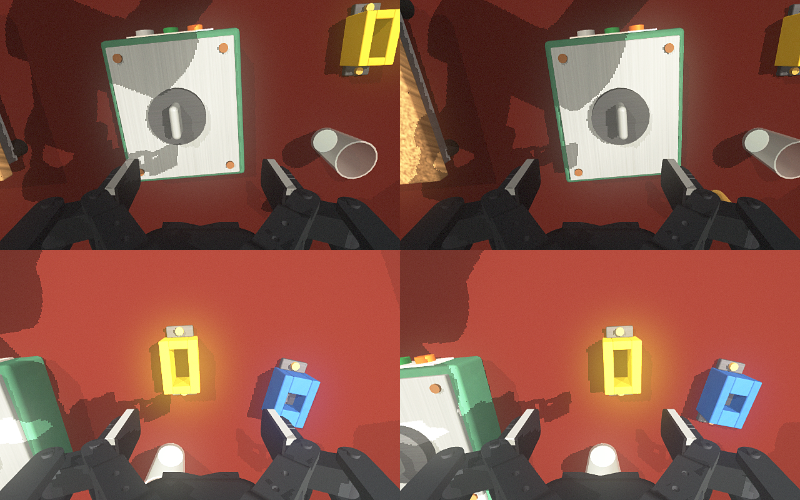

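The four wrist views show the bright key on its dark disc at about (177,122) and (622,122) in the mosaic. The yellow hub shows at about (180,365) and (622,365), with the blue hub and beaker clear of the grasp.

```bash
cat >> h.py <<'E'
def world(d,cam):
    K,Rw,c=cam; v,u=np.mgrid[:400,:640]
    P=np.stack([(u-K[0,2])/K[0,0]*d,(v-K[1,2])/K[1,1]*d,d],-1)
    return P@Rw.T+c
def blob(mask):
    m=cv2.morphologyEx(mask.astype(np.uint8),cv2.MORPH_OPEN,np.ones((2,2)))
    cs=cv2.findContours(m,cv2.RETR_EXTERNAL,cv2.CHAIN_APPROX_NONE)[0]
    return max(cs,key=cv2.contourArea)[:,0].astype(float)
def face(cont,cam,z):
    """contour cast onto height z: centre, yaw of long side (-pi/2..pi/2), sizes in mm"""
    P=np.array([plane(cam,u,z)[:2] for u in cont]); b=cv2.boxPoints(cv2.minAreaRect((P*1e3).astype(np.float32)))
    e=[b[1]-b[0],b[2]-b[1]]; e.sort(key=np.linalg.norm); a=np.arctan2(e[1][1],e[1][0])
    return b.mean(0)/1e3,(a+np.pi/2)%np.pi-np.pi/2,[round(float(np.linalg.norm(q)),1) for q in e]
E
python3 - <<'E'
from h import *
import pickle
o=pickle.load(open("/tmp/w.pkl","rb"))
for n,zt in (("hub",.046),("key",.125)):
    cc=[]
    for i in "01":
        p,d,cam=o[n+i]; W=world(d,cam); h=cv2.cvtColor(p,cv2.COLOR_RGB2HSV)
        if n=="hub": m=(abs(h[...,0].astype(int)-28)<8)&(h[...,1]>120)&(W[...,2]>.036)&(W[...,2]<.06)
        else: m=(np.hypot(W[...,0]-.583,W[...,1]+.171)<.06)&(W[...,2]>.113)&(W[...,2]<.15)
        c=blob(m); print(n,i,face(c,cam,zt),"depth z",np.percentile(W[...,2][m],[5,50,95]).round(4)); cv2.imwrite(f"/tmp/m{n}{i}.png",m*255)
        x,y=cv2.minAreaRect(c.astype(np.float32))[0]; cc.append((cam,(x,y)))
    print("tri",tri(*cc[0],*cc[1]))
    if n=="key":
        W=world(o["key0"][1],o["key0"][2]); q=np.hypot(W[...,0]-.583,W[...,1]+.171); 
        print("shoulder z",np.median(W[...,2][(q>.028)&(q<.036)]),"base",np.median(W[...,2][(q>.05)&(q<.07)]))
        S=blob((q<.06)&(W[...,2]>.088)&(W[...,2]<.102)); print("shoulder",face(S,o["key0"][2],.095))
E
```

```text
hub 0 (array([0.47652978, 0.12170943], dtype=float32), np.float32(0.060757518), [26.7, 76.8]) depth z [0.0383 0.0458 0.0473]
hub 1 (array([0.4761639 , 0.11868952], dtype=float32), np.float32(0.0007851124), [48.4, 76.9]) depth z [0.0402 0.0461 0.0475]
tri (array([0.47675036, 0.12052936, 0.03889588]), np.float64(0.0003619465424430712))
key 0 (array([ 0.5816367, -0.1706155], dtype=float32), np.float32(0.09567523), [12.6, 44.3]) depth z [0.1169 0.1241 0.1259]
key 1 (array([ 0.5815842, -0.1724286], dtype=float32), np.float32(0.09372783), [12.1, 44.6]) depth z [0.1184 0.1242 0.126 ]
tri (array([ 0.58342652, -0.17166585,  0.11708081]), np.float64(6.174837659450156e-05))
shoulder z 0.29412677823055017 base 0.08088716734116297
shoulder (array([ 0.5832072 , -0.17163773], dtype=float32), np.float32(0.0008672476), [79.1, 79.8])[ WARN:0@0.053] global loadsave.cpp:1063 imwrite_ Unsupported depth image for selected encoder is fallbacked to CV_8U.
```

```bash
python3 - <<'E'
from h import *
import pickle
o=pickle.load(open("/tmp/w.pkl","rb")); cc=[]
for i in "01":
    p,d,cam=o["hub"+i]; W=world(d,cam)
    m=(np.hypot(W[...,0]-.476,W[...,1]-.12)<.055)&(W[...,2]>.04)&(W[...,2]<.06)
    c=blob(cv2.morphologyEx(m.astype(np.uint8),cv2.MORPH_CLOSE,np.ones((5,5)))); print(face(c,cam,.046))
    b=cv2.boxPoints(cv2.minAreaRect(c.astype(np.float32))); cc.append((cam,b.mean(0),c))
    hl=cv2.findContours(m.astype(np.uint8),cv2.RETR_CCOMP,cv2.CHAIN_APPROX_NONE); 
    k=[q for q,g in zip(hl[0],hl[1][0]) if g[3]>=0]
    if k: print("slot",face(max(k,key=cv2.contourArea)[:,0].astype(float),cam,.046))
print("tri",tri(*cc[0][:2],*cc[1][:2]))
E
```

```text
(array([0.47680926, 0.12199338], dtype=float32), np.float32(0.048151374), [51.8, 76.3])
slot (array([0.4754882 , 0.12137436], dtype=float32), np.float32(0.04708779), [24.9, 52.1])
(array([0.47683337, 0.12166275], dtype=float32), np.float32(0.0484339), [51.7, 76.4])
slot (array([0.47562867, 0.12048361], dtype=float32), np.float32(0.044638753), [25.1, 52.1])
tri (array([0.4737376 , 0.12169867, 0.05187798]), np.float64(0.0001417835267887929))
```

```bash
python3 - <<'E'
from h import *
q=down(np.pi+.048); x,y=.4765,.1215
r.reach([x,y,.13],q); r.move_straight([x,y,.034],q,speed=.1,max_force=12)
print(r.read_state()["eef_pos"])
command_gripper(.03,60); s=r.read_state(); print("grip",s["grip_width"],s["grip_force"],s["eef_pos"])
r.move_straight([x,y,.22],q,speed=.15)
kx,ky=.5825,-.1715
r.reach([kx,ky,.21],down(np.pi+.095)); r.hold(.3)
s=r.read_state(); print(s["grip_width"],s["eef_pos"],s["contact_force"],s["time_s"])
p,d,cam=shot("wrist","pics/held.png"); W=world(d,cam); E=s["eef_pos"][2]
m=(np.hypot(W[...,0]-kx,W[...,1]-ky)<.055)&(abs(W[...,2]-(E+.012))<.006)
h=cv2.cvtColor(p,cv2.COLOR_RGB2HSV); m&=abs(h[...,0].astype(int)-28)<9
print("hub z",np.median(W[...,2][m])-E)
c=blob(cv2.morphologyEx(m.astype(np.uint8),cv2.MORPH_CLOSE,np.ones((5,5)))); print("hub in hand",face(c,cam,np.median(W[...,2][m])))
E
```

```text
[0.47697495 0.12151806 0.03460833]
grip 0.05141968412963708 63.52822422981262 [0.47688723 0.12154836 0.03464003]
0.051274604267492786 [ 0.58263184 -0.17053403  0.21027005] [ 0.59624468 -0.84674299 -0.61203513] 10.6417
hub z 0.011585273108083244
hub in hand (array([ 0.5751052 , -0.17069942], dtype=float32), np.float32(-1.474501), [64.9, 76.5])
```

View pics/held.png

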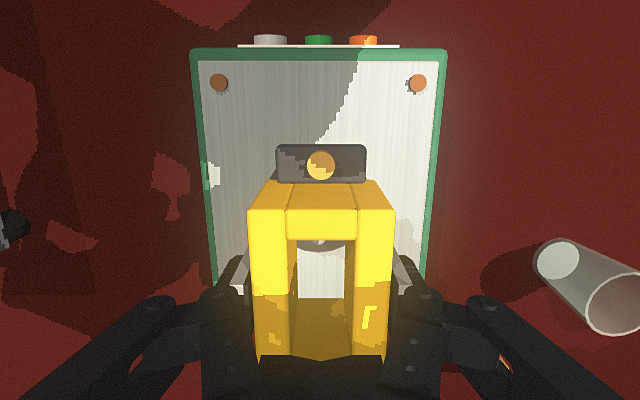

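The hub is held square. Its near top edge runs from (249,209) to (392,209), with the base visible through the slot. I'll check that edge for in-hand slip, then lower.

```bash
python3 - <<'E'
from h import *
p,d,cam=shot("wrist"); s=r.read_state(); e=np.array(s["eef_pos"]); z=e[2]+.0115
a,b=plane(cam,(249,209),z),plane(cam,(392,209),z)
u=np.array([-np.cos(.095),-np.sin(.095)])   # toward the base end
n=np.array([-u[1],u[0]]); mid=(a+b)[:2]/2-e[:2]
print("width",np.linalg.norm(a-b),"mid along x",mid@u,"across",mid@n,"edge angle",np.arctan2(*(a-b)[:2]))
E
```

```text
width 0.04867611554864035 mid along x 0.03843298505755487 across -0.0003316119213590703 edge angle 3.04541318396785
```

In-hand offset is under 1 mm, so I'm lowering now.

```bash
python3 - <<'E'
from h import *
q=down(np.pi+.095); t=np.array([.5825,-.172])
def st(k): s=r.read_state(); print(k,np.round(s["eef_pos"],4),np.round(s["contact_force"],1),s["grip_width"],s["time_s"])
print(r.move_straight([*t,.135],q,speed=.06,max_force=10)); st("low")
if r.read_state()["eef_pos"][2]<.138:
    print(r.move_straight([*t,.118],q,speed=.02,max_force=25)); st("press"); r.hold(.3); st("hold")
E
```

```text
False
low [ 0.5827 -0.1721  0.1355] [-0.4 -0.2 -2.6] 0.05106055211141977 12.1417
True
press [ 0.5826 -0.1721  0.1297] [-0.5 -0.1  3.7] 0.05088937887906239 12.6167
hold [ 0.5826 -0.1721  0.1297] [-1.   0.1  5.3] 0.0510313133909596 12.9167
```

```bash
python3 - <<'E'
from h import *
q=down(np.pi+.095); t=np.array([.5825,-.172])
def st(k): s=r.read_state(); print(k,np.round(s["eef_pos"],4),np.round(s["contact_force"],1),s["grip_width"],s["time_s"])
print(r.move_straight([*t,.122],q,speed=.02,max_force=30)); st("press")
r.move_straight([*t,.1297],q,speed=.05); st("relaxed")
command_gripper(.08); st("open")
r.move_straight([*t,.25],q,speed=.12)
r.reach([.50,-.1715,.26],down(np.pi+.095)); r.hold(.3); st("clear")
p,d,cam=shot("wrist","pics/done.png"); W=world(d,cam)
m=(np.hypot(W[...,0]-.5825,W[...,1]+.1715)<.055)&(abs(W[...,2]-.141)<.01)
zz=W[...,2][m]; print("top z",np.median(zz)); c=blob(cv2.morphologyEx(m.astype(np.uint8),cv2.MORPH_CLOSE,np.ones((5,5)))); print(face(c,cam,.141))
a=shot("top"); b=shot("side"); cv2.imwrite("pics/end.png",np.vstack([a[0][90:280,150:500],b[0][80:370,150:500]])[...,::-1])
E
```

```text
True
press [ 0.5826 -0.172   0.1297] [-0.5 -0.6  4.7] 0.05154906709085265 13.1583
relaxed [ 0.5825 -0.172   0.1297] [-0.4 -0.1  2. ] 0.05130674572163692 13.4083
open [ 0.5825 -0.172   0.1296] [-0.9 -0.1 -0.5] 0.08003411454230627 13.8083
clear [ 0.5006 -0.1714  0.2594] [-0.1 -0.4 -0.4] 0.07982296867907943 15.6833
top z 0.14125809100522685
(array([ 0.5805218 , -0.17107415], dtype=float32), np.float32(0.09575999), [51.7, 79.8])
```

View pics/done.png

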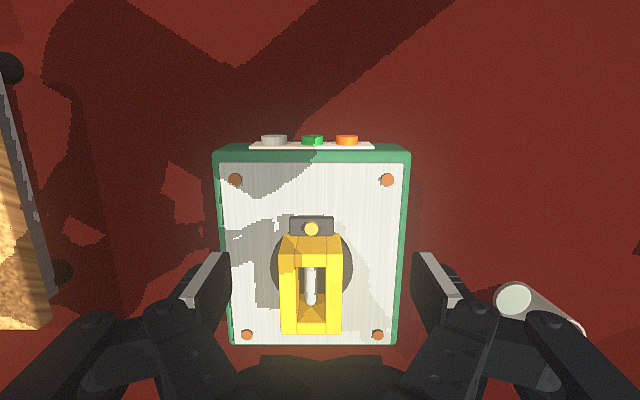

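View pics/end.png

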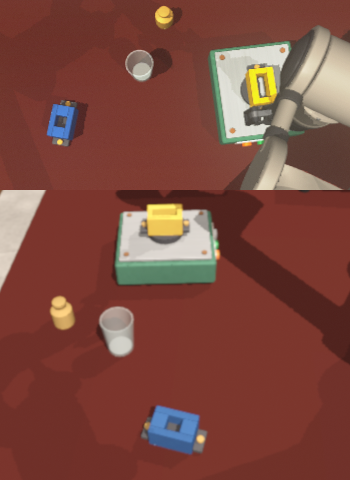

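The hub is seated over the key at (311,285) in the wrist view. Its top is at 0.141 m, which matches 95 + 46 mm. The blue hub and beaker are upright and unmoved.

```bash
python3 -c "
from h import *
print(r.finish_job())"
```

```text
the job is handed in; nothing more can be done
None
```

The yellow hub is fully home on the spindle shoulder with its slot over the key, the gripper is clear, the blue hub and beaker stand upright and untouched, and the job was handed in at about 16 s.

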